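# Load sample bars into the measuring rack in reverse order and lock them with the keeper

### The arm

A 6-joint arm with a two-finger parallel gripper is mounted at the origin on the work surface. World frame = base frame: x ahead of the robot, y to its left, z up, the work surface at z = 0. Lengths are in m, angles in rad, forces in N, time in s.
With the tool pointing down it reaches from about 0.3 to 0.875 m from the base axis. Payload 6.4 kg.
Tool frame: the origin (TCP) lies on the centre line of the jaws, within the pads' length; the fingertips stand 25 mm ahead of it and the grasp point (between the pads) lies 6 mm ahead of it (manip.tip_reach is the z of the fingertips in the tool frame, in m); z points along the fingers, y is the line along which they close (so a half turn about z gives the same grasp; the last joint's range is limited). The gripper opens to 85 mm and grips with 20 to 120 N. Pads are 22 mm wide; open, the fingers measure 114 mm over their backs; the gripper's body (76 mm by 85 mm) begins 54 mm behind the grasp point. The pads swing forward as they close: fully open they stand 13 mm farther back than shut.
Start: joints at [0.958, 0.181, 1.607, -0, 1.354, -0.206], TCP at [0.228, 0.528, 0.256] pointing down, gripper open.
Joint ranges: [-2.99, 2.99], [-0.89, 2.07], [0.3, 2.58], [-1.14, 4.28], [0, 2.63], [-3.12, 3.12]. Speed limits (rad/s): [2.57, 2.57, 3.01, 3.14, 3.14, 3.14].

### API

Orientations are given as a 3x3 rotation matrix whose columns are the frame's x, y, z axes.
In Python, from bench import manip, optics, spotter gives the robot as it stands.
- The arm moves only by the tool drive_tool, never from a script. Its argument "steps" is a list of rows, each a list of 5 numbers: the shift along the tool's x, y, z scaled (see below), then the turn about the tool's z scaled (see below), then the closure, from -1 (fully open) to 1 (shut). A call has 1 to 5 rows; each row shifts and turns the commanded pose from where the row before left it, along the tool's axes as they then stand; what a row does not reach is not made up. The controller multiplies each number of a shift by 0.1 m and each number of a turn by 6 degrees. A row lasts 1/8 s, in which the tool goes at most 62.5 mm and 10.7 degrees, less where a joint would pass 70% of its speed; a pose out of reach is approached as far as the arm can. A call with a number of a shift or a turn outside -1 to 1 is refused whole. A call with a gripper value outside its range is refused whole. The fingers move at their own pace and stop on an object; "newtons" is the grip in N (left out, the last holds). Time passes only in rows, so rows that do not move let the fingers close. It gives the time, the measured TCP pose, the force, the opening and the grip force at its end, in the units of the state.
- manip.sense(): the state, without advancing time (a new reading comes with each control period).
- optics.capture(name): name is "side" or "top"; returns a dict with "pixels" (420x560x3 uint8, red, green, blue), "fx", "fy", "cx", "cy" (pixels), "D" ([k1, k2, p1, p2, k3] as OpenCV has them; the pictures are not rectified), "eye" and "attitude" of the camera in the world. Camera axes: x right, y down, z forward; pixel columns grow to the right and rows downward; lengths in m; the calibration is good to about 2 mm. A picture is of the moment at which its call begins. There is no depth.
- manip.job_done(): hands the job in; it is judged then, once.
Trained networks look in a picture, given as the dict that the camera call returned (one of the last four; its "shot" number tells which), for a name from the list of things; names that differ only in an ending like _2 or _b are one class to them, and where a whole thing is asked for, a point or a joint stands for the part that bears it (a point fixed in the world has none). Each returns a list of dicts, best first, with "score" (0 to 1); they miss things now and then, are a little off and sometimes report something else, mostly with a low value. They report only what shows in the picture. A call takes as long as a camera call. They do not tell look-alikes from the thing itself.
- spotter.find_in(picture, target): "position" ([x, y, z] in m, in world coordinates, good to about 4 mm: the middle of the surface that is visible of it).
- spotter.masks_of(picture, target): "pixels" (420x560 bool, what is visible of it).
- spotter.tip_of(picture, target): "position" ([x, y, z] in m, in world coordinates, good to about 4 mm: a listed point, or the origin of a listed thing).
The state is a dict: "clock": time; "joints": joint angles; "dq": joint speeds; "joint_efforts": joint torques, N m; "tcp_pos": TCP position; "tcp_rot": TCP orientation; "contact_force": force on the tool from outside, world axes, zero at the start; "ft_torque": the same for the moment, N m; "width": opening from 0.0 (shut) to 1.0 (fully open); "gripper_force": force on a finger pad.
Only numpy, scipy, OpenCV 4.12 (cv2) and the standard library are available. Lean on these libraries where they do the work, as an engineer would, in place of code of your own. Each camera call takes 0.05 s, during which the arm holds its last target. There are 200 camera calls.

### The job

Move the four metal sample bars from the black cradles on the grey tray into the V places of the blue measuring rack in reverse order: the bar nearest the robot in the tray goes to the rack's farthest place, and so on, until the farthest one lies in the nearest place. Lay each bar centred in its V. When all four are in, lay the keeper lengthwise along the row, centred across the tops of all four bars, so that they cannot roll.

Things in the scene. Friction and masses are not known exactly. Their poses are not given: they have to be found in the camera images.
- bar_red: Round copper sample bar with a red sleeve round its middle 60 mm; 24 mm diameter, 110 mm long, about 0.4 kg. Origin at its centre, on its axis; y runs along the bar (ends alike, roll about y does not matter). At the start it lies in cradle_red, its axis 42 mm above the bench.
- bar_yellow: Round brass sample bar with a yellow sleeve round its middle 60 mm; 24 mm diameter, 110 mm long, about 0.38 kg. Origin at its centre, on its axis; y runs along the bar (ends alike, roll about y does not matter). At the start it lies in cradle_yellow, its axis 42 mm above the bench.
- bar_blue: Round aluminium sample bar with a blue sleeve round its middle 60 mm; 24 mm diameter, 110 mm long, about 0.13 kg. Origin at its centre, on its axis; y runs along the bar (ends alike, roll about y does not matter). At the start it lies in cradle_blue, its axis 42 mm above the bench.
- bar_green: Round steel sample bar with a green sleeve round its middle 60 mm; 24 mm diameter, 110 mm long, about 0.35 kg. Origin at its centre, on its axis; y runs along the bar (ends alike, roll about y does not matter). At the start it lies in cradle_green, its axis 42 mm above the bench.
- cradle_red: Fixed black cradle holding the red bar at the start; four in a row, some 64 mm apart, on a grey tray 6 mm thick. Foot 42 x 96 x 6 mm; two V plates 8 mm thick, 38 mm either side of its middle, leave the bar's middle 68 mm free to grip from above. Origin: centre of the foot's underside, 36 mm under the bar's axis; x along the row, away from the robot, y along the bar.
- cradle_yellow: Fixed black cradle holding the yellow bar at the start; four in a row, some 64 mm apart, on a grey tray 6 mm thick. Foot 42 x 96 x 6 mm; two V plates 8 mm thick, 38 mm either side of its middle, leave the bar's middle 68 mm free to grip from above. Origin: centre of the foot's underside, 36 mm under the bar's axis; x along the row, away from the robot, y along the bar.
- cradle_blue: Fixed black cradle holding the blue bar at the start; four in a row, some 64 mm apart, on a grey tray 6 mm thick. Foot 42 x 96 x 6 mm; two V plates 8 mm thick, 38 mm either side of its middle, leave the bar's middle 68 mm free to grip from above. Origin: centre of the foot's underside, 36 mm under the bar's axis; x along the row, away from the robot, y along the bar.
- cradle_green: Fixed black cradle holding the green bar at the start; four in a row, some 64 mm apart, on a grey tray 6 mm thick. Foot 42 x 96 x 6 mm; two V plates 8 mm thick, 38 mm either side of its middle, leave the bar's middle 68 mm free to grip from above. Origin: centre of the foot's underside, 36 mm under the bar's axis; x along the row, away from the robot, y along the bar.
- rack: Fixed blue plate 262 x 116 x 10 mm with four pairs of white V plates. Origin: centre of underside, on the bench; x along the row, away from the robot, y along the bars. Places at x = -96, -32, 32, 96 mm, y = 0. A seated bar's axis is 42 mm, its top 54 mm above the bench. V plates: 8 mm thick at y = +-38 mm, 39 mm high, +-20 mm in x, fingers fit between; they centre a bar up to 8 mm off in x.
- keeper: Keeper: an aluminium bar 230 mm long, 20 mm wide and 18 mm high with a black rubber underside, and on its middle an orange grip block 44 mm long, 20 mm wide, rising from 18 to 48 mm; about 0.28 kg. Loose on the bench between tray and rack. Origin: centre of its underside; x along its length, y across (both ends alike), z up. It is gripped across y by the orange block.
Mind the look-alikes: they are no part of the job. Leave any purple look-alike of the bar_red alone.

How it is judged:
On the way, in this order (a step that is already met when the one before it is completed fails the run):
1. all four bars lie in the rack in reverse order while the keeper still lies on the bench (y of bar_red in the frame of rack between -0.012 and 0.012 m and z of bar_red in the frame of rack between 0.038 and 0.046 m and angle between the y axis of each of bar_red, bar_yellow, bar_blue, bar_green and the y axis of rack, either way round below 0.1 rad and linear speed of each of bar_red, bar_yellow, bar_blue, bar_green below 0.02 m/s and y of bar_yellow in the frame of rack between -0.012 and 0.012 m and z of bar_yellow in the frame of rack between 0.038 and 0.046 m and y of bar_blue in the frame of rack between -0.012 and 0.012 m and z of bar_blue in the frame of rack between 0.038 and 0.046 m and y of bar_green in the frame of rack between -0.012 and 0.012 m and z of bar_green in the frame of rack between 0.038 and 0.046 m and ((x of cradle_red in the frame of cradle_yellow above 0 m and ((x of bar_red in the frame of rack below -0.064 m and x of bar_yellow in the frame of rack above -0.064 m) or (x of bar_red in the frame of rack below 0 m and x of bar_yellow in the frame of rack above 0 m) or (x of bar_red in the frame of rack below 0.064 m and x of bar_yellow in the frame of rack above 0.064 m))) or (x of cradle_red in the frame of cradle_yellow below 0 m and ((x of bar_red in the frame of rack above -0.064 m and x of bar_yellow in the frame of rack below -0.064 m) or (x of bar_red in the frame of rack above 0 m and x of bar_yellow in the frame of rack below 0 m) or (x of bar_red in the frame of rack above 0.064 m and x of bar_yellow in the frame of rack below 0.064 m)))) and ((x of cradle_red in the frame of cradle_blue above 0 m and ((x of bar_red in the frame of rack below -0.064 m and x of bar_blue in the frame of rack above -0.064 m) or (x of bar_red in the frame of rack below 0 m and x of bar_blue in the frame of rack above 0 m) or (x of bar_red in the frame of rack below 0.064 m and x of bar_blue in the frame of rack above 0.064 m))) or (x of cradle_red in the frame of cradle_blue below 0 m and ((x of bar_red in the frame of rack above -0.064 m and x of bar_blue in the frame of rack below -0.064 m) or (x of bar_red in the frame of rack above 0 m and x of bar_blue in the frame of rack below 0 m) or (x of bar_red in the frame of rack above 0.064 m and x of bar_blue in the frame of rack below 0.064 m)))) and ((x of cradle_red in the frame of cradle_green above 0 m and ((x of bar_red in the frame of rack below -0.064 m and x of bar_green in the frame of rack above -0.064 m) or (x of bar_red in the frame of rack below 0 m and x of bar_green in the frame of rack above 0 m) or (x of bar_red in the frame of rack below 0.064 m and x of bar_green in the frame of rack above 0.064 m))) or (x of cradle_red in the frame of cradle_green below 0 m and ((x of bar_red in the frame of rack above -0.064 m and x of bar_green in the frame of rack below -0.064 m) or (x of bar_red in the frame of rack above 0 m and x of bar_green in the frame of rack below 0 m) or (x of bar_red in the frame of rack above 0.064 m and x of bar_green in the frame of rack below 0.064 m)))) and ((x of cradle_yellow in the frame of cradle_blue above 0 m and ((x of bar_yellow in the frame of rack below -0.064 m and x of bar_blue in the frame of rack above -0.064 m) or (x of bar_yellow in the frame of rack below 0 m and x of bar_blue in the frame of rack above 0 m) or (x of bar_yellow in the frame of rack below 0.064 m and x of bar_blue in the frame of rack above 0.064 m))) or (x of cradle_yellow in the frame of cradle_blue below 0 m and ((x of bar_yellow in the frame of rack above -0.064 m and x of bar_blue in the frame of rack below -0.064 m) or (x of bar_yellow in the frame of rack above 0 m and x of bar_blue in the frame of rack below 0 m) or (x of bar_yellow in the frame of rack above 0.064 m and x of bar_blue in the frame of rack below 0.064 m)))) and ((x of cradle_yellow in the frame of cradle_green above 0 m and ((x of bar_yellow in the frame of rack below -0.064 m and x of bar_green in the frame of rack above -0.064 m) or (x of bar_yellow in the frame of rack below 0 m and x of bar_green in the frame of rack above 0 m) or (x of bar_yellow in the frame of rack below 0.064 m and x of bar_green in the frame of rack above 0.064 m))) or (x of cradle_yellow in the frame of cradle_green below 0 m and ((x of bar_yellow in the frame of rack above -0.064 m and x of bar_green in the frame of rack below -0.064 m) or (x of bar_yellow in the frame of rack above 0 m and x of bar_green in the frame of rack below 0 m) or (x of bar_yellow in the frame of rack above 0.064 m and x of bar_green in the frame of rack below 0.064 m)))) and ((x of cradle_blue in the frame of cradle_green above 0 m and ((x of bar_blue in the frame of rack below -0.064 m and x of bar_green in the frame of rack above -0.064 m) or (x of bar_blue in the frame of rack below 0 m and x of bar_green in the frame of rack above 0 m) or (x of bar_blue in the frame of rack below 0.064 m and x of bar_green in the frame of rack above 0.064 m))) or (x of cradle_blue in the frame of cradle_green below 0 m and ((x of bar_blue in the frame of rack above -0.064 m and x of bar_green in the frame of rack below -0.064 m) or (x of bar_blue in the frame of rack above 0 m and x of bar_green in the frame of rack below 0 m) or (x of bar_blue in the frame of rack above 0.064 m and x of bar_green in the frame of rack below 0.064 m)))) and height (world z) of keeper below 0.02 m), for 0.2 s.
2. the keeper lies across all four bars (x of keeper in the frame of rack between -0.015 and 0.015 m and y of keeper in the frame of rack between -0.015 and 0.015 m and z of keeper in the frame of rack between 0.05 and 0.058 m and angle between the x axis of keeper and the x axis of rack, either way round below 0.12 rad and angle between keeper's own z axis and vertical below 0.06 rad and linear speed of keeper below 0.02 m/s), for 0.2 s.
At the end, for the whole second after the job is handed in: Bars seated in the rack's four V places (12 mm along the bar, 4 mm in height, 0.1 rad), in the reverse of their tray order; keeper rests on all four, centred within 15 mm along and across the row, 4 mm in height, 0.12 rad from the row's direction; all at rest (all of step 2 and y of bar_red in the frame of rack between -0.012 and 0.012 m and z of bar_red in the frame of rack between 0.038 and 0.046 m and angle between the y axis of each of bar_red, bar_yellow, bar_blue, bar_green and the y axis of rack, either way round below 0.1 rad and linear speed of each of bar_red, bar_yellow, bar_blue, bar_green below 0.02 m/s and y of bar_yellow in the frame of rack between -0.012 and 0.012 m and z of bar_yellow in the frame of rack between 0.038 and 0.046 m and y of bar_blue in the frame of rack between -0.012 and 0.012 m and z of bar_blue in the frame of rack between 0.038 and 0.046 m and y of bar_green in the frame of rack between -0.012 and 0.012 m and z of bar_green in the frame of rack between 0.038 and 0.046 m and ((x of cradle_red in the frame of cradle_yellow above 0 m and ((x of bar_red in the frame of rack below -0.064 m and x of bar_yellow in the frame of rack above -0.064 m) or (x of bar_red in the frame of rack below 0 m and x of bar_yellow in the frame of rack above 0 m) or (x of bar_red in the frame of rack below 0.064 m and x of bar_yellow in the frame of rack above 0.064 m))) or (x of cradle_red in the frame of cradle_yellow below 0 m and ((x of bar_red in the frame of rack above -0.064 m and x of bar_yellow in the frame of rack below -0.064 m) or (x of bar_red in the frame of rack above 0 m and x of bar_yellow in the frame of rack below 0 m) or (x of bar_red in the frame of rack above 0.064 m and x of bar_yellow in the frame of rack below 0.064 m)))) and ((x of cradle_red in the frame of cradle_blue above 0 m and ((x of bar_red in the frame of rack below -0.064 m and x of bar_blue in the frame of rack above -0.064 m) or (x of bar_red in the frame of rack below 0 m and x of bar_blue in the frame of rack above 0 m) or (x of bar_red in the frame of rack below 0.064 m and x of bar_blue in the frame of rack above 0.064 m))) or (x of cradle_red in the frame of cradle_blue below 0 m and ((x of bar_red in the frame of rack above -0.064 m and x of bar_blue in the frame of rack below -0.064 m) or (x of bar_red in the frame of rack above 0 m and x of bar_blue in the frame of rack below 0 m) or (x of bar_red in the frame of rack above 0.064 m and x of bar_blue in the frame of rack below 0.064 m)))) and ((x of cradle_red in the frame of cradle_green above 0 m and ((x of bar_red in the frame of rack below -0.064 m and x of bar_green in the frame of rack above -0.064 m) or (x of bar_red in the frame of rack below 0 m and x of bar_green in the frame of rack above 0 m) or (x of bar_red in the frame of rack below 0.064 m and x of bar_green in the frame of rack above 0.064 m))) or (x of cradle_red in the frame of cradle_green below 0 m and ((x of bar_red in the frame of rack above -0.064 m and x of bar_green in the frame of rack below -0.064 m) or (x of bar_red in the frame of rack above 0 m and x of bar_green in the frame of rack below 0 m) or (x of bar_red in the frame of rack above 0.064 m and x of bar_green in the frame of rack below 0.064 m)))) and ((x of cradle_yellow in the frame of cradle_blue above 0 m and ((x of bar_yellow in the frame of rack below -0.064 m and x of bar_blue in the frame of rack above -0.064 m) or (x of bar_yellow in the frame of rack below 0 m and x of bar_blue in the frame of rack above 0 m) or (x of bar_yellow in the frame of rack below 0.064 m and x of bar_blue in the frame of rack above 0.064 m))) or (x of cradle_yellow in the frame of cradle_blue below 0 m and ((x of bar_yellow in the frame of rack above -0.064 m and x of bar_blue in the frame of rack below -0.064 m) or (x of bar_yellow in the frame of rack above 0 m and x of bar_blue in the frame of rack below 0 m) or (x of bar_yellow in the frame of rack above 0.064 m and x of bar_blue in the frame of rack below 0.064 m)))) and ((x of cradle_yellow in the frame of cradle_green above 0 m and ((x of bar_yellow in the frame of rack below -0.064 m and x of bar_green in the frame of rack above -0.064 m) or (x of bar_yellow in the frame of rack below 0 m and x of bar_green in the frame of rack above 0 m) or (x of bar_yellow in the frame of rack below 0.064 m and x of bar_green in the frame of rack above 0.064 m))) or (x of cradle_yellow in the frame of cradle_green below 0 m and ((x of bar_yellow in the frame of rack above -0.064 m and x of bar_green in the frame of rack below -0.064 m) or (x of bar_yellow in the frame of rack above 0 m and x of bar_green in the frame of rack below 0 m) or (x of bar_yellow in the frame of rack above 0.064 m and x of bar_green in the frame of rack below 0.064 m)))) and ((x of cradle_blue in the frame of cradle_green above 0 m and ((x of bar_blue in the frame of rack below -0.064 m and x of bar_green in the frame of rack above -0.064 m) or (x of bar_blue in the frame of rack below 0 m and x of bar_green in the frame of rack above 0 m) or (x of bar_blue in the frame of rack below 0.064 m and x of bar_green in the frame of rack above 0.064 m))) or (x of cradle_blue in the frame of cradle_green below 0 m and ((x of bar_blue in the frame of rack above -0.064 m and x of bar_green in the frame of rack below -0.064 m) or (x of bar_blue in the frame of rack above 0 m and x of bar_green in the frame of rack below 0 m) or (x of bar_blue in the frame of rack above 0.064 m and x of bar_green in the frame of rack below 0.064 m))))); the robot touches nothing.
It also fails if it takes over 128 s, if anything falls off the work surface, if the arm or the gripper's body presses on something with over 40 N, if the wrist force passes 120 N, or if a joint passes its speed limit or range.

## Working session

There is one attempt and no reset: what is moved stays moved. The work goes in short steps, Python scripts to look and compute and a tool call to move; the robot and the scene stay as the last step left them, time stands still between calls to the robot, and variables do not carry over. Pictures are saved under pics/ and viewed, at most 14 in all, crops included, and the job is handed in when it is done.

Besides the shell and the picture viewer there is one more tool, called after "Call:" by a JSON object that holds its "method" and its "body". drive_tool: Moves the arm, as the interface text tells. Its arguments: {"type":"object","properties":{"steps":{"type":"array","items":{"type":"array","items":{"type":"number"}}},"newtons":{"type":"number"}},"required":["steps"]}

```bash
ls; mkdir -p pics; python3 - <<'E'
from bench import manip, optics, spotter
import cv2, numpy as np
s=manip.sense(); print(s)
for n in ("top","side"):
    p=optics.capture(n); cv2.imwrite(f"pics/{n}0.png",p["pixels"][:,:,::-1])
    print(n,{k:np.round(p[k],4).tolist() for k in p if k!="pixels"})
    for t in ["bar_red","bar_yellow","bar_blue","bar_green","rack","keeper","cradle_red","cradle_green"]:
        print(t,[(np.round(d["position"],4).tolist(),round(d["score"],2)) for d in spotter.tip_of(p,t)])
E
```

```text
pics
{'clock': 0.0, 'joints': array([ 9.57715612e-01,  1.81564970e-01,  1.60798778e+00, -4.37169797e-05,
        1.35380967e+00, -2.06304197e-01]), 'dq': array([ 0.00105859, -0.00164448,  0.00244321, -0.00071928, -0.00067918,
        0.00021968]), 'joint_efforts': array([-2.16596400e-04, -4.44873726e+01, -3.51337945e+01, -2.66752431e-04,
        9.31910996e-03, -1.93833472e-06]), 'tcp_pos': array([0.22719937, 0.5276581 , 0.25538044]), 'tcp_rot': array([[-9.18404547e-01,  3.95641405e-01, -9.83391802e-04],
       [ 3.95642497e-01,  9.18403423e-01, -1.47202396e-03],
       [ 3.20756769e-04, -1.74098509e-03, -9.99998433e-01]]), 'contact_force': array([ 0.6208713 ,  0.02072633, -0.31636761]), 'ft_torque': array([ 0.02344599, -0.02474944, -0.02123916]), 'gripper_force': 0.0, 'width': 0.996796877250071}
top {'fx': 465.1421, 'fy': 465.1421, 'cx': 281.058, 'cy': 212.6348, 'D': [-0.0175, 0.0, 0.0, 0.0, 0.0], 'eye': [0.4792, -0.0182, 0.8222], 'attitude': [[0.0103, -0.9887, 0.1499], [-0.9997, -0.0134, -0.0192], [0.021, -0.1496, -0.9885]], 'shot': 1}
bar_red [([0.7739, -0.1837, 0.0117], 0.96), ([
[... 515 characters left out ...]
], 'eye': [0.4924, -0.7554, 0.7539], 'attitude': [[0.9882, -0.1139, 0.1021], [-0.1524, -0.6793, 0.7178], [-0.0124, -0.7249, -0.6887]], 'shot': 2}
bar_red [([0.5388, 0.1684, 0.042], 0.92), ([0.7699, -0.1835, 0.0088], 0.84), ([0.7404, 0.2121, 0.0113], 0.76), ([0.549, 0.0113, -0.0011], 0.53)]
bar_yellow [([0.4754, 0.1913, 0.0394], 0.84)]
bar_blue [([0.4109, 0.192, 0.0433], 0.67)]
bar_green [([0.5992, 0.167, 0.0427], 0.85)]
rack [([0.5401, -0.1894, -0.0027], 0.85)]
keeper [([0.5529, 0.0142, -0.0022], 0.94), ([0.4733, 0.1884, 0.0385], 0.43)]
cradle_red [([0.5406, 0.1696, 0.005], 0.6), ([0.4097, 0.1955, 0.0453], 0.4), ([0.4841, 0.1943, 0.004], 0.24)]
cradle_green [([0.6027, 0.1717, 0.0044], 0.69)]
```

View pics/top0.png

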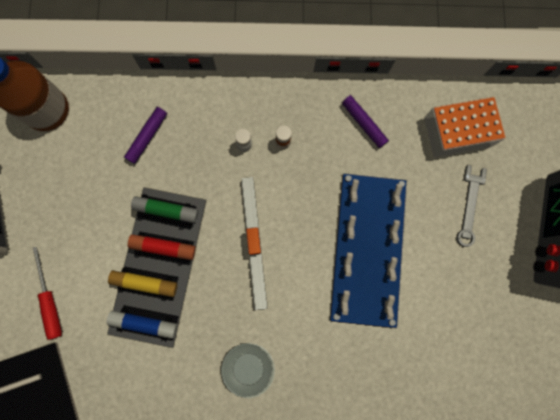

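View pics/side0.png

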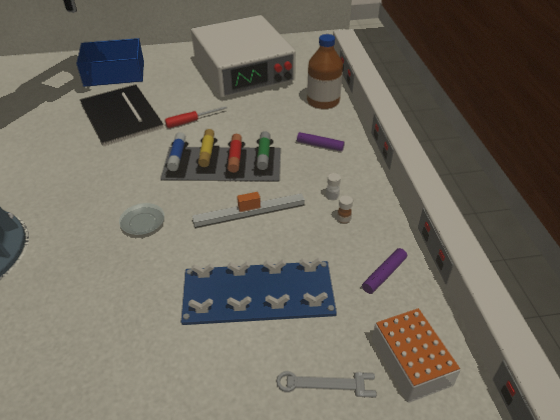

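The top view shows, from near to far, blue (142,324), yellow (142,284), red (161,248) and green (164,210). The rack is at (370,250), the keeper block at (254,242), and two purple decoys at (146,135) and (365,121). The side view agrees. Next I'll measure precisely from both views.

```bash
cat > h.py <<'E'
from bench import manip, optics, spotter
import cv2, numpy as np
def K(p): return np.array([[p["fx"],0,p["cx"]],[0,p["fy"],p["cy"]],[0,0,1.]])
def norm(p,uv): return cv2.undistortPoints(np.asarray(uv,float).reshape(-1,1,2),K(p),np.array(p["D"],float)).reshape(-1,2)
def rays(p,uv):
    n=norm(p,uv); return np.c_[n,np.ones(len(n))]@np.array(p["attitude"]).T
def plane(p,uv,z):
    d=rays(p,uv); e=np.array(p["eye"]); return e+d*((z-e[2])/d[:,2])[:,None]
def tri(pa,ua,pb,ub):
    P=[np.c_[np.array(p["attitude"]).T,-np.array(p["attitude"]).T@np.array(p["eye"])] for p in (pa,pb)]
    X=cv2.triangulatePoints(P[0],P[1],norm(pa,ua).T,norm(pb,ub).T); return (X[:3]/X[3]).T
def rect(m):
    c=max(cv2.findContours(m.astype(np.uint8),cv2.RETR_EXTERNAL,cv2.CHAIN_APPROX_NONE)[0],key=cv2.contourArea)
    return c.reshape(-1,2).astype(float)
def prect(p,m,z):   # min-area rectangle of the mask outline laid on plane z (mm): centre, size, angle of long side (deg)
    q=plane(p,rect(m),z)[:,:2]*1000
    (c,s,a)=cv2.minAreaRect(q.astype(np.float32)); 
    if s[0]<s[1]: a+=90; s=s[::-1]
    return np.round(c,1),np.round(s,1),round((a+90)%180-90,1)
def hsv(p): return cv2.cvtColor(p["pixels"],cv2.COLOR_RGB2HSV)
E
python3 - <<'E'
from h import *
T=optics.capture("top"); S=optics.capture("side")
names=["bar_blue","bar_yellow","bar_red","bar_green","keeper","rack","cradle_blue","cradle_yellow","cradle_red","cradle_green"]
z0={"keeper":.018,"rack":.010}
def cands(p,n): return [d["pixels"] for d in spotter.masks_of(p,n) if d["score"]>.2]
for n in names:
    a=cands(T,n); b=cands(S,n); z=z0.get(n,.045 if "bar" in n else .02)
    for m in a: print(n,"T",m.sum(),*prect(T,m,z))
    for m in b: print(n,"S",m.sum(),*prect(S,m,z))
    if "bar" in n:
        for ma in a:
            for mb in b:
                X=tri(T,[cv2.minAreaRect(rect(ma).astype(np.float32))[0]],S,[cv2.minAreaRect(rect(mb).astype(np.float32))[0]])
                print("   tri",np.round(X*1000,1))
# orange block
def orange(p):
    h=hsv(p); m=((h[...,0]<14)&(h[...,0]>4)&(h[...,1]>150)&(h[...,2]>90)).astype(np.uint8)
    n,l,st,c=cv2.connectedComponentsWithStats(m); 
    return [(c[i],st[i,4],l==i) for i in range(1,n) if st[i,4]>60]
for p,z in((T,.048),(S,.048)):
    for c,a,m in orange(p): print("orange",c,a,*prect(p,m,z))
# blue plate by colour
for p in (T,S):
    h=hsv(p); m=((h[...,0]>100)&(h[...,0]<125)&(h[...,1]>150)).astype(np.uint8)
    m=cv2.morphologyEx(m,cv2.MORPH_CLOSE,np.ones((9,9)))
    n,l,st,c=cv2.connectedComponentsWithStats(m); i=1+np.argmax(st[1:,4])
    print("plate",c[i],st[i,4],*prect(p,l==i,.010), *prect(p,l==i,.0))
E
```

```text
bar_blue T 1112 [410.8 192.6] [115.8  25.6] 80.2
bar_blue S 384 [409.2 186.6] [128.2  25.6] 79.4
   tri [[409.2 194.2  38.6]]
bar_yellow T 1019 [476.9 194.4] [115.   24.5] 79.9
bar_yellow S 431 [478.  191.5] [134.4  27.2] 80.0
bar_yellow S 283 [597.7 123.4] [93.4 39.7] 78.5
   tri [[477.1 195.6  39.7]]
   tri [[542.  204.4 -11.6]]
bar_red T 839 [730.9 202. ] [108.   25.2] -30.2
bar_red T 1021 [536.9 165.6] [114.5  26.3] 79.4
bar_red T 819 [ 760.8 -177.1] [108.2  26.4] 40.8
bar_red S 385 [538.3 163.1] [131.3  24.4] 80.7
bar_red S 507 [729.2 167.8] [112.4  42.1] -32.3
bar_red S 831 [ 761.3 -208.1] [124.   28.1] 37.7
   tri [[626.8 167.4  89.3]]
   tri [[741.5 211.6  12.1]]
   tri [[1048.3  448.4 -821.3]]
   tri [[537.7 166.8  40.2]]
   tri [[629.8 140.2  83.5]]
   tri [[ 798.3  277.6 -561. ]]
   tri [[ 593.  -136.4  309.3]]
   tri [[ 664.5 -129.5  277.7]]
   tri [[ 772.3 -184.2   11.9]]
bar_green T 424 [582.6 163.3] [93.8 11.7] 78.4
keeper T 1654 [550.3  11.5] [229.8  24.6] 6.9
keeper T 9531 [ 540.1 -187. ] [259.1 113.8] -5.2
keeper S 1667 [547.9  18. ] [228.9  69.8] 7.3
rack T 9611 [ 
[... 449 characters left out ...]
206 123.00048031] 2082 [ 761.1 -361.9] [111.2  75.6] -78.6
orange [253.01633987 240.89215686] 306 [548.4  13.2] [43.2 20. ] 7.3
orange [135.82389937 241.18238994] 159 [545.4 207.6] [23.6 19.4] 79.5
orange [185.56185567 250.62886598] 194 [530.8 124.4] [26.5 19.7] 79.5
orange [329.02405498  61.1580756 ] 291 [828.4 517.2] [98.2 60. ] 89.9
orange [248.63551402 200.95638629] 321 [549.6  -1.7] [46.1 42. ] -87.4
orange [416.81610942 346.77659574] 2632 [ 761.8 -358.9] [111.1  76.1] -78.5
plate [367.59384164 250.82685728] 8184 [ 540.3 -188.2] [256.3 111.8] -5.3 [ 541.  -190.3] [259.5 113.2] -5.3
plate [110.53960396  61.91850724] 2626 [226.4 693.9] [258.5 182.9] -88.6 [222.8 713.4] [262.  185.4] -88.6
```

```bash
cat > plan.py <<'E'
# plan.py "x,y,z,yaw,grip,hold" ... (mm, deg): rows of 5 for drive_tool from the measured pose
import sys, numpy as np
from bench import manip
s=manip.sense(); p=np.array(s["tcp_pos"])*1000; R=s["tcp_rot"]; psi=np.degrees(np.arctan2(R[1,1],R[0,1]))
print("now",round(s["clock"],2),p.round(1),round(psi,1),"F",s["contact_force"].round(1),"w",round(s["width"],3),"gf",round(s["gripper_force"],1))
rows=[]
for a in sys.argv[1:]:
    x,y,z,yaw,g,h=map(float,a.split(","))
    d=np.array([x,y,z])-p; t=((psi-yaw+180)%360-180)/6
    n=max(int(np.ceil(max(np.linalg.norm(d)/55,abs(t)/.95))),1 if np.linalg.norm(d)>.4 or abs(t)>.02 else 0)
    for i in range(n):
        c,s_=np.cos(np.radians(psi)),np.sin(np.radians(psi)); A=np.array([[-s_,c,0],[c,s_,0],[0,0,-1]])
        u=np.round(A.T@(np.array([x,y,z])-p)/(n-i)/100,2); tt=round(((psi-yaw+180)%360-180)/6/(n-i),2)
        p=p+A@u*100; psi-=6*tt; rows.append([*u.tolist(),tt,g])
    rows+=[[0,0,0,0,g]]*int(h)
for i in range(0,len(rows),5): print(str([[float(v)+0 for v in r] for r in rows[i:i+5]]).replace(".0,",",").replace(".0]","]"))
print("end",p.round(1),round(psi,1))
E
python3 - <<'E'
from h import *
print(manip.tip_reach)
T=optics.capture("top");S=optics.capture("side")
cs=[]
for p in (T,S):
    h=hsv(p); m=((h[...,0]>50)&(h[...,0]<85)&(h[...,1]>120)).astype(np.uint8)
    n,l,st,c=cv2.connectedComponentsWithStats(m)
    for i in range(1,n):
        if st[i,4]>80: print(c[i].round(1),st[i,4],*prect(p,l==i,.045))
for n in ["bar_green"]:
    for p in (T,S):
        for d in spotter.masks_of(p,n): print(d["score"],d["pixels"].sum(),*prect(p,d["pixels"],.045))
        for d in spotter.find_in(p,n): print(d)
E
python3 plan.py 410,194,150,-10,-0.25,0 410,194,90,-10,-0.25,1
```

```text
0.025
[555.3 211.5] 164 [ 605.7 -503.6] [51.9 17.6] -4.6
[162.9 209. ] 556 [600.2 166.2] [58.5 29.6] 79.6
[264.  145.6] 120 [604.  173.3] [58.6 17.8] 81.7
0.69 1001 [600.2 164.2] [117.7  28. ] 79.7
{'position': [0.5979, 0.1633, 0.0484], 'score': 0.74}
{'position': [0.5358, 0.1644, 0.0525], 'score': 0.38}
0.82 393 [601.8 161.4] [136.3  24.2] 79.3
{'position': [0.6022, 0.1504, 0.0519], 'score': 0.93}
now 2.3 [227.5 528.1 256.3] 66.7 F [-0.7  0.1 -0.2] w 0.997 gf 0.0
[[-0.21, -0.17, 0.08, 0.91, -0.25], [-0.23, -0.15, 0.08, 0.91, -0.25], [-0.24, -0.12, 0.08, 0.91, -0.25], [-0.25, -0.1, 0.07, 0.91, -0.25], [-0.26, -0.08, 0.08, 0.91, -0.25]]
[[-0.27, -0.05, 0.07, 0.91, -0.25], [-0.27, -0.02, 0.08, 0.92, -0.25], [-0.27, 0, 0.07, 0.91, -0.25], [-0.27, 0.03, 0.08, 0.92, -0.25], [-0.27, 0.05, 0.07, 0.91, -0.25]]
[[-0.26, 0.08, 0.08, 0.92, -0.25], [-0.25, 0.1, 0.07, 0.91, -0.25], [-0.24, 0.13, 0.08, 0.92, -0.25], [-0.23, 0.15, 0.07, 0.91, -0.25], [0, 0, 0.3, 0, -0.25]]
[[0, 0, 0.3, 0, -0.25], [0, 0, 0, 0, -0.25]]
end [409.8 194.2  90.3] -10.0
```

Call:
{"method": "drive_tool", "body": {"steps": [[-0.21,-0.17,0.08,0.91,-0.25],[-0.23,-0.15,0.08,0.91,-0.25],[-0.24,-0.12,0.08,0.91,-0.25],[-0.25,-0.1,0.07,0.91,-0.25],[-0.26,-0.08,0.08,0.91,-0.25]], "newtons": 40}}

```text
clock: 2.92
tcp_pos: [0.292, 0.4081, 0.2172]
tcp_rot: [[-0.632, 0.775, 0.0], [0.775, 0.632, 0.0], [-0.0, 0.0, -1.0]]
contact_force: [-0.2, 0.7, -0.5]
width: 0.624
gripper_force: 0.0
```

Call:
{"method": "drive_tool", "body": {"steps": [[-0.27,-0.05,0.07,0.91,-0.25],[-0.27,-0.02,0.08,0.92,-0.25],[-0.27,0,0.07,0.91,-0.25],[-0.27,0.03,0.08,0.92,-0.25],[-0.27,0.05,0.07,0.91,-0.25]]}}

```text
clock: 3.55
tcp_pos: [0.3577, 0.2888, 0.1802]
tcp_rot: [[-0.204, 0.979, 0.0], [0.979, 0.204, 0.0], [0.0, 0.0, -1.0]]
contact_force: [0.4, -0.1, 0.1]
width: 0.624
gripper_force: 0.0
```

Call:
{"method": "drive_tool", "body": {"steps": [[-0.26,0.08,0.08,0.92,-0.25],[-0.25,0.1,0.07,0.91,-0.25],[-0.24,0.13,0.08,0.92,-0.25],[-0.23,0.15,0.07,0.91,-0.25],[0,0,0,0,-0.25]]}}

```text
clock: 4.18
tcp_pos: [0.4103, 0.193, 0.15]
tcp_rot: [[0.176, 0.984, -0.0], [0.984, -0.176, -0.0], [-0.0, -0.0, -1.0]]
contact_force: [-1.0, -0.9, 1.2]
width: 0.623
gripper_force: 0.0
```

```bash
python3 - <<'E'
from h import *
print(manip.tip_reach)
p=optics.capture("side"); cv2.imwrite("pics/side1.png",cv2.resize(p["pixels"][40:260,90:370,::-1],None,fx=2.5,fy=2.5))
E
python3 plan.py 410,194,90,-10,-0.25,0 410,194,48,-10,-0.25,1
```

```text
0.025
now 4.22 [409.9 193.8 150.2] -10.0 F [-0.2  0.5 -0.7] w 0.625 gf 0.0
[[0, 0, 0.3, 0, -0.25], [0, 0, 0.3, 0, -0.25], [0, 0, 0.42, 0, -0.25], [0, 0, 0, 0, -0.25]]
end [409.9 193.8  48.2] -10.0
```

View pics/side1.png

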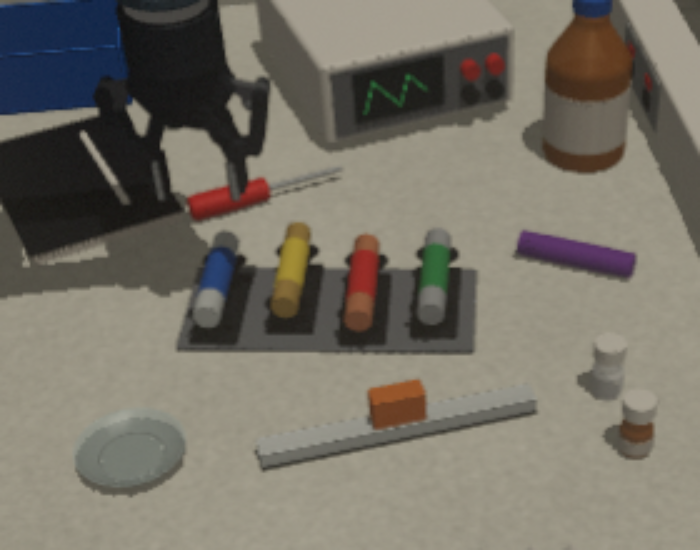

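The gripper hangs over the blue bar (fingertips about (160,195) and (240,195) in the crop), straddling its axis. I'll descend and grip.

Call:
{"method": "drive_tool", "body": {"steps": [[0,0,0.3,0,-0.25],[0,0,0.3,0,-0.25],[0,0,0.22,0,-0.25],[0,0,0.2,0,-0.25],[0,0,0,0,1]]}}

```text
clock: 4.85
tcp_pos: [0.4083, 0.1947, 0.0473]
tcp_rot: [[0.171, 0.985, -0.003], [0.985, -0.171, -0.0], [-0.001, -0.003, -1.0]]
contact_force: [-0.2, 0.2, 0.3]
width: 0.422
gripper_force: 0.0
```

Call:
{"method": "drive_tool", "body": {"steps": [[0,0,0,0,1],[0,0,0,0,1],[0,0,0,0,1]]}}

```text
clock: 5.22
tcp_pos: [0.4106, 0.1945, 0.0492]
tcp_rot: [[0.173, 0.985, 0.002], [0.985, -0.173, 0.001], [0.001, 0.002, -1.0]]
contact_force: [1.6, 1.4, 2.0]
width: 0.268
gripper_force: 39.5
```

```bash
cat > tgt.py <<'E'
import numpy as np
c,a=np.array([540.4,-188.6]),np.radians(-5.3)
for n,x in(("blue",96),("yellow",32),("red",-32),("green",-96)): print(n,(c+x*np.array([np.cos(a),np.sin(a)])).round(1))
E
python3 tgt.py; python3 plan.py 410,194,150,-10,1,0 636,-197.5,150,-5.3,1,1
```

```text
blue [ 636.  -197.5]
yellow [ 572.3 -191.6]
red [ 508.5 -185.6]
green [ 444.8 -179.7]
now 5.22 [410.6 194.5  49.2] -10.0 F [1.6 1.4 2. ] w 0.268 gf 39.5
[[0, 0, -0.5, 0, 1], [-0.01, -0.01, -0.51, 0, 1], [-0.38, 0.32, 0, -0.09, 1], [-0.39, 0.32, 0, -0.09, 1], [-0.39, 0.32, 0, -0.09, 1]]
[[-0.39, 0.31, 0, -0.09, 1], [-0.4, 0.31, 0, -0.08, 1], [-0.4, 0.31, 0, -0.09, 1], [-0.4, 0.3, 0, -0.08, 1], [-0.41, 0.3, 0, -0.09, 1]]
[[-0.4, 0.29, 0, -0.08, 1], [0, 0, 0, 0, 1]]
end [ 636.2 -197.1  150.2] -5.3
```

Call:
{"method": "drive_tool", "body": {"steps": [[0,0,-0.3,0,1],[0,0,-0.35,0,1],[0,0,-0.36,0,1],[-0.38,0.32,0,-0.09,1],[-0.39,0.32,0,-0.09,1]]}}

```text
clock: 5.85
tcp_pos: [0.4603, 0.107, 0.1502]
tcp_rot: [[0.152, 0.988, 0.001], [0.988, -0.152, 0.0], [0.0, 0.001, -1.0]]
contact_force: [0.7, 0.9, -2.0]
width: 0.267
gripper_force: 39.6
```

Call:
{"method": "drive_tool", "body": {"steps": [[-0.39,0.32,0,-0.09,1],[-0.39,0.31,0,-0.09,1],[-0.4,0.31,0,-0.08,1],[-0.4,0.31,0,-0.09,1],[-0.4,0.3,0,-0.08,1]]}}

```text
clock: 6.48
tcp_pos: [0.5866, -0.1112, 0.1491]
tcp_rot: [[0.11, 0.994, -0.001], [0.994, -0.11, 0.001], [0.0, -0.001, -1.0]]
contact_force: [0.3, 1.2, -1.3]
width: 0.268
gripper_force: 39.6
```

Call:
{"method": "drive_tool", "body": {"steps": [[-0.41,0.3,0,-0.09,1],[-0.41,0.29,0,-0.08,1],[0,0,0,0,1],[0,0,0,0,1]]}}

```text
clock: 6.98
tcp_pos: [0.6355, -0.1971, 0.1485]
tcp_rot: [[0.093, 0.996, -0.002], [0.996, -0.093, 0.001], [0.001, -0.002, -1.0]]
contact_force: [-0.2, 1.2, -1.5]
width: 0.263
gripper_force: 39.7
```

```bash
python3 - <<'E'
from h import *
for n in ("top","side"):
    p=optics.capture(n)
    for d in spotter.masks_of(p,"bar_blue"): print(n,d["score"],*prect(p,d["pixels"],.143))
    if n=="top": cv2.imwrite("pics/top2.png",cv2.resize(p["pixels"][130:370,250:450,::-1],None,fx=2.5,fy=2.5))
E
python3 plan.py 636,-197.5,150,-5.3,1,0 636,-197.5,49,-5.3,1,1
```

```text
top 0.7 [569.6 140.3] [84.4 12.9] 78.9
top 0.66 [ 640.1 -149.7] [24.7 14.7] -12.0
side 0.59 [ 636.3 -208.5] [113.   26.5] 81.9
now 7.17 [ 636.  -196.3  149.3] -5.2 F [ 0.7  0.2 -0.5] w 0.262 gf 39.7
[[-0.01, 0, -0.01, 0.01, 1], [0, 0, 0.51, 0, 1], [0, 0, 0.5, 0, 1], [0, 0, 0, 0, 1]]
end [ 635.9 -197.3   49.3] -5.3
```

View pics/top2.png

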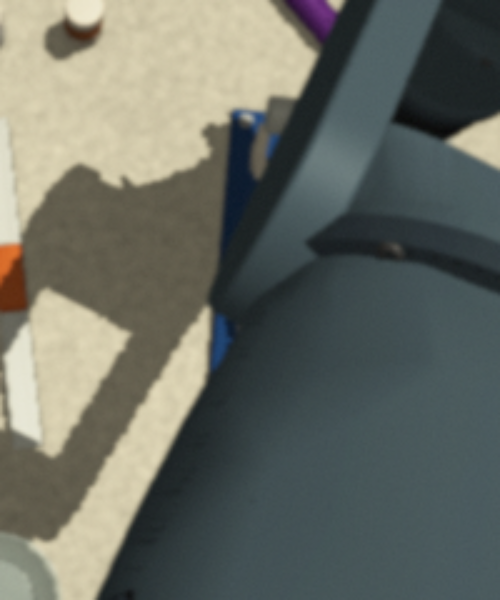

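The arm hides the top view, and the side view shows the bar held near the intended pose. I'll lower it slowly into the V.

Call:
{"method": "drive_tool", "body": {"steps": [[-0.01,0,0.45,0,1],[0,0,0.3,0,1],[0,0,0.15,0,1],[0,0,0.08,0,1],[0,0,0.02,0,1]]}}

```text
clock: 7.8
tcp_pos: [0.6368, -0.1987, 0.0499]
tcp_rot: [[0.092, 0.996, 0.001], [0.996, -0.092, -0.0], [-0.0, 0.001, -1.0]]
contact_force: [-2.3, 0.6, 0.6]
width: 0.269
gripper_force: 39.7
```

Call:
{"method": "drive_tool", "body": {"steps": [[0,0,0,0,0.1],[0,0,0,0,-0.25],[0,0,0,0,-0.25],[0,0,-0.3,0,-0.25],[0,0,-0.4,0,-0.25]]}}

```text
clock: 8.43
tcp_pos: [0.6355, -0.1983, 0.119]
tcp_rot: [[0.093, 0.996, -0.002], [0.996, -0.093, 0.001], [0.001, -0.002, -1.0]]
contact_force: [-0.5, -0.1, 0.5]
width: 0.627
gripper_force: 0.0
```

```bash
python3 plan.py 636,-197.5,150,-5.3,-0.25,0 477,195,150,-10,-0.25,1
```

```text
now 8.43 [ 635.5 -198.3  119. ] -5.3 F [-0.5 -0.1  0.5] w 0.627 gf 0.0
[[0.01, 0, -0.31, 0, -0.25], [0.47, -0.24, 0, 0.1, -0.25], [0.47, -0.25, 0, 0.1, -0.25], [0.46, -0.25, 0, 0.1, -0.25], [0.46, -0.26, 0, 0.1, -0.25]]
[[0.46, -0.26, 0, 0.1, -0.25], [0.46, -0.27, 0, 0.09, -0.25], [0.45, -0.27, 0, 0.1, -0.25], [0.45, -0.28, 0, 0.09, -0.25], [0, 0, 0, 0, -0.25]]
end [476.7 194.6 150. ] -10.0
```

Call:
{"method": "drive_tool", "body": {"steps": [[0.01,0,-0.31,0,-0.25],[0.47,-0.24,0,0.1,-0.25],[0.47,-0.25,0,0.1,-0.25],[0.46,-0.25,0,0.1,-0.25],[0.46,-0.26,0,0.1,-0.25]]}}

```text
clock: 9.05
tcp_pos: [0.5566, -0.0006, 0.1509]
tcp_rot: [[0.135, 0.991, 0.001], [0.991, -0.135, -0.0], [0.0, 0.001, -1.0]]
contact_force: [0.2, 0.9, 0.4]
width: 0.627
gripper_force: 0.0
```

Call:
{"method": "drive_tool", "body": {"steps": [[0.46,-0.26,0,0.1,-0.25],[0.46,-0.27,0,0.09,-0.25],[0.45,-0.27,0,0.1,-0.25],[0.45,-0.28,0,0.09,-0.25],[0,0,0,0,-0.25]]}}

```text
clock: 9.68
tcp_pos: [0.4759, 0.1971, 0.1506]
tcp_rot: [[0.169, 0.986, 0.0], [0.986, -0.169, 0.001], [0.001, -0.0, -1.0]]
contact_force: [0.5, -0.7, 0.3]
width: 0.626
gripper_force: 0.0
```

```bash
cat > chk.py <<'E'
from h import *
import sys
names=sys.argv[2:]; c=np.array([540.4,-188.6]);a=np.radians(-5.3);Rr=np.array([[np.cos(a),np.sin(a)],[-np.sin(a),np.cos(a)]])
ps=[optics.capture(n) for n in ("top","side")]
for n in names:
    X=[]
    for p in ps:
        for d in spotter.masks_of(p,n):
            q=prect(p,d["pixels"],.042)
            if d["score"]>.3 and 300<q[0][0]<700: print(n,round(d["score"],2),d["pixels"].sum(),*q,"in rack",(Rr@(q[0]-c)).round(1))
        print("  tip",[((Rr@(np.array(d["position"])[:2]*1000-c)).round(1),round(d["position"][2]*1000),round(d["score"],2)) for d in spotter.tip_of(p,n)][:2])
for n,p in zip("ts",ps):
    b=(slice(150,340),slice(310,430)) if n=="t" else (slice(240,340),slice(165,345))
    cv2.imwrite(f"pics/{sys.argv[1]}_{n}.png",cv2.resize(p["pixels"][b][...,::-1],None,fx=3,fy=3))
E
python3 chk.py c1 bar_blue; python3 plan.py 477,195,150,-10,-0.25,0 477,195,48,-10,-0.25,1
```

```text
bar_blue 0.74 922 [ 637.  -201.3] [111.5  26.8] 84.4 in rack [97.4 -3.7]
  tip [(array([94.5, -4.2]), 42, 0.97), (array([-38.3, 352.6]), 39, 0.51)]
bar_blue 0.96 845 [ 636.9 -199. ] [124.5  27.1] 82.9 in rack [97.  -1.4]
  tip [(array([95.2, -2.2]), 44, 0.64)]
now 9.97 [478.1 193.1 150.4] -10.1 F [ 1.  -0.5 -0.2] w 0.624 gf 0.0
[[0.02, -0.01, 0, -0.02, -0.25], [0, 0, 0.51, 0, -0.25], [0, 0, 0.51, 0, -0.25], [0, 0, 0, 0, -0.25]]
end [477.5 195.2  48.4] -10.0
```

View pics/c1_t.png

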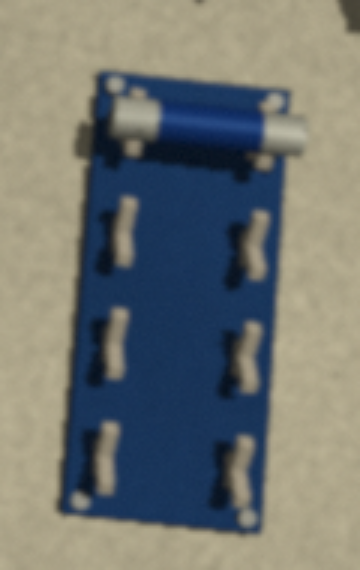

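Blue is seated in the farthest V (crop centre (208,125)), about 3–4 mm towards −y and well within tolerance. I'll shift the later placings +3 mm, and pick up yellow next.

Call:
{"method": "drive_tool", "body": {"steps": [[0,0,0.4,0,-0.25],[0,0,0.3,0,-0.25],[0,0,0.2,0,-0.25],[0,0,0.12,0,-0.25],[0,0,0,0,1]]}}

```text
clock: 10.6
tcp_pos: [0.4773, 0.1935, 0.0477]
tcp_rot: [[0.175, 0.985, -0.002], [0.985, -0.175, -0.0], [-0.001, -0.001, -1.0]]
contact_force: [-0.1, 0.5, -0.4]
width: 0.424
gripper_force: 0.0
```

Call:
{"method": "drive_tool", "body": {"steps": [[0,0,0,0,1],[0,0,0,0,1],[0,0,0,0,1]], "newtons": 60}}

```text
clock: 10.98
tcp_pos: [0.4767, 0.1941, 0.0488]
tcp_rot: [[0.173, 0.985, -0.002], [0.985, -0.173, -0.0], [-0.001, -0.001, -1.0]]
contact_force: [-6.4, -2.2, 2.9]
width: 0.259
gripper_force: 58.8
```

```bash
python3 plan.py 477.5,195,100,-10,1,0 477.5,195,150,-10,1,0  572.6,-188.6,150,-5.3,1,1
```

```text
now 10.97 [476.7 194.1  48.8] -10.0 F [-6.4 -2.2  2.9] w 0.259 gf 58.8
[[0.01, 0.01, -0.51, 0, 1], [0, 0, -0.5, 0, 1], [-0.45, 0.2, 0, -0.1, 1], [-0.45, 0.19, 0, -0.1, 1], [-0.46, 0.19, 0, -0.1, 1]]
[[-0.46, 0.19, 0, -0.1, 1], [-0.46, 0.18, 0, -0.1, 1], [-0.46, 0.18, 0, -0.09, 1], [-0.46, 0.17, 0, -0.1, 1], [-0.47, 0.16, 0, -0.09, 1]]
[[0, 0, 0, 0, 1]]
end [ 572.1 -188.8  149.8] -5.3
```

Call:
{"method": "drive_tool", "body": {"steps": [[0,0,-0.3,0,1],[0,0,-0.35,0,1],[0,0,-0.36,0,1],[-0.45,0.2,0,-0.1,1],[-0.45,0.19,0,-0.1,1]]}}

```text
clock: 11.6
tcp_pos: [0.5016, 0.0982, 0.1506]
tcp_rot: [[0.15, 0.989, 0.003], [0.989, -0.15, -0.0], [0.0, 0.003, -1.0]]
contact_force: [1.2, 0.3, -4.9]
width: 0.262
gripper_force: 60.1
```

Call:
{"method": "drive_tool", "body": {"steps": [[-0.46,0.19,0,-0.1,1],[-0.46,0.19,0,-0.1,1],[-0.46,0.18,0,-0.1,1],[-0.46,0.18,0,-0.09,1],[-0.46,0.17,0,-0.1,1]]}}

```text
clock: 12.22
tcp_pos: [0.5609, -0.1429, 0.1497]
tcp_rot: [[0.102, 0.995, 0.001], [0.995, -0.102, -0.0], [-0.0, 0.001, -1.0]]
contact_force: [-0.2, 0.3, -4.2]
width: 0.259
gripper_force: 60.1
```

Call:
{"method": "drive_tool", "body": {"steps": [[-0.47,0.16,0,-0.09,1],[0,0,0,0,1],[0,0,0,0,1]]}}

```text
clock: 12.6
tcp_pos: [0.5713, -0.1893, 0.1491]
tcp_rot: [[0.093, 0.996, -0.001], [0.996, -0.093, 0.001], [0.001, -0.001, -1.0]]
contact_force: [-0.2, 0.7, -3.9]
width: 0.262
gripper_force: 59.9
```

```bash
python3 plan.py 572.6,-188.6,150,-5.3,1,0 572.6,-188.6,49,-5.3,1,0
```

```text
now 12.6 [ 571.3 -189.3  149.1] -5.3 F [-0.2  0.7 -3.9] w 0.262 gf 59.9
[[0.01, 0.01, -0.01, -0.01, 1], [0, 0, 0.51, 0, 1], [0, 0, 0.5, 0, 1]]
end [ 572.4 -188.4   49.1] -5.3
```

Call:
{"method": "drive_tool", "body": {"steps": [[0,0,0.45,0,1],[0.01,0.01,0.3,0,1],[0,0,0.15,0,1],[0,0,0.08,0,1],[0,0,0.02,0,1]]}}

```text
clock: 13.22
tcp_pos: [0.5732, -0.1885, 0.0498]
tcp_rot: [[0.092, 0.996, 0.001], [0.996, -0.092, -0.0], [-0.0, 0.001, -1.0]]
contact_force: [-0.3, 0.0, -3.8]
width: 0.259
gripper_force: 60.0
```

Call:
{"method": "drive_tool", "body": {"steps": [[0,0,0,0,0.1],[0,0,0,0,-0.25],[0,0,0,0,-0.25],[0,0,-0.3,0,-0.25],[0,0,-0.4,0,-0.25]]}}

```text
clock: 13.85
tcp_pos: [0.572, -0.1883, 0.1193]
tcp_rot: [[0.093, 0.996, -0.002], [0.996, -0.093, 0.001], [0.001, -0.002, -1.0]]
contact_force: [0.0, -0.8, 0.3]
width: 0.619
gripper_force: 0.0
```

```bash
python3 plan.py 572.6,-188.6,150,-5.3,-0.25,0 537.5,166.5,150,-10,-0.25,1
```

```text
now 13.85 [ 572.  -188.3  119.3] -5.3 F [ 0.  -0.8  0.3] w 0.619 gf 0.0
[[0, 0.01, -0.31, 0, -0.25], [0.5, -0.1, 0, 0.11, -0.25], [0.5, -0.1, 0, 0.11, -0.25], [0.5, -0.11, 0, 0.11, -0.25], [0.5, -0.11, 0, 0.11, -0.25]]
[[0.49, -0.12, 0, 0.11, -0.25], [0.49, -0.13, 0, 0.12, -0.25], [0.49, -0.13, 0, 0.11, -0.25], [0, 0, 0, 0, -0.25]]
end [537.7 166.  150.3] -10.0
```

Call:
{"method": "drive_tool", "body": {"steps": [[0,0.01,-0.31,0,-0.25],[0.5,-0.1,0,0.11,-0.25],[0.5,-0.1,0,0.11,-0.25],[0.5,-0.11,0,0.11,-0.25],[0.5,-0.11,0,0.11,-0.25]]}}

```text
clock: 14.48
tcp_pos: [0.5539, 0.0161, 0.1509]
tcp_rot: [[0.139, 0.99, 0.001], [0.99, -0.139, -0.0], [0.0, 0.001, -1.0]]
contact_force: [0.8, 0.4, 0.7]
width: 0.623
gripper_force: 0.0
```

Call:
{"method": "drive_tool", "body": {"steps": [[0.49,-0.12,0,0.11,-0.25],[0.49,-0.13,0,0.12,-0.25],[0.49,-0.13,0,0.11,-0.25],[0,0,0,0,-0.25],[0,0,0,0,-0.25]]}}

```text
clock: 15.1
tcp_pos: [0.5386, 0.1656, 0.1506]
tcp_rot: [[0.173, 0.985, 0.001], [0.985, -0.173, -0.0], [-0.0, 0.001, -1.0]]
contact_force: [0.0, -0.0, -0.9]
width: 0.626
gripper_force: 0.0
```

```bash
python3 chk.py c2 bar_blue bar_yellow; python3 plan.py 537.5,166.5,150,-10,-0.25,0 537.5,166.5,48,-10,-0.25,0
```

```text
bar_blue 0.59 977 [ 636.8 -200.4] [113.4  27.8] 84.2 in rack [97.1 -2.8]
  tip [(array([90.8, -0.7]), 44, 0.78)]
bar_blue 0.74 837 [ 637.3 -200.1] [126.7  26.6] 83.6 in rack [97.5 -2.5]
  tip [(array([94.7, -1.7]), 43, 0.94)]
bar_yellow 0.71 914 [ 573.3 -188.8] [111.7  25. ] 84.3 in rack [32.8  2.8]
  tip [(array([27.3,  8.3]), 43, 0.95)]
bar_yellow 0.65 808 [ 573.7 -187.4] [127.3  24.7] 84.3 in rack [33.   4.3]
  tip [(array([29.1, -1.2]), 38, 0.56)]
now 15.6 [538.5 165.4 150.3] -10.0 F [0.8 0.2 0.5] w 0.622 gf 0.0
[[0.01, -0.01, 0, 0, -0.25], [0, 0, 0.51, 0, -0.25], [0, 0, 0.51, 0, -0.25]]
end [537.7 166.5  48.3] -10.0
```

Yellow is seated at (+33, +3) mm in the rack frame. Red next.

Call:
{"method": "drive_tool", "body": {"steps": [[0.01,-0.01,0.4,0,-0.25],[0,0,0.3,0,-0.25],[0,0,0.2,0,-0.25],[0,0,0.12,0,-0.25],[0,0,0,0,1]]}}

```text
clock: 16.23
tcp_pos: [0.5371, 0.1668, 0.0477]
tcp_rot: [[0.173, 0.985, -0.001], [0.985, -0.173, -0.0], [-0.0, -0.001, -1.0]]
contact_force: [0.4, -0.2, 1.1]
width: 0.426
gripper_force: 0.0
```

Call:
{"method": "drive_tool", "body": {"steps": [[0,0,0,0,1],[0,0,0,0,1],[0,0,0,0,1]]}}

```text
clock: 16.6
tcp_pos: [0.5376, 0.167, 0.049]
tcp_rot: [[0.173, 0.985, 0.0], [0.985, -0.173, 0.0], [0.0, 0.0, -1.0]]
contact_force: [-4.8, 0.1, 6.5]
width: 0.261
gripper_force: 59.2
```

```bash
python3 plan.py 537.5,166.5,100,-10,1,0 537.5,166.5,150,-10,1,0 508.6,-184.6,150,-5.3,1,2
```

```text
now 16.6 [537.6 167.   49. ] -10.0 F [-4.8  0.1  6.5] w 0.261 gf 59.2
[[-0.01, 0, -0.51, 0, 1], [0, 0, -0.5, 0, 1], [-0.5, 0.05, 0, -0.11, 1], [-0.5, 0.04, 0, -0.11, 1], [-0.5, 0.03, 0, -0.11, 1]]
[[-0.5, 0.03, 0, -0.11, 1], [-0.5, 0.02, 0, -0.11, 1], [-0.51, 0.02, 0, -0.11, 1], [-0.5, 0.01, 0, -0.12, 1], [0, 0, 0, 0, 1]]
[[0, 0, 0, 0, 1]]
end [ 508.4 -184.4  150. ] -5.3
```

Call:
{"method": "drive_tool", "body": {"steps": [[0,0,-0.3,0,1],[0,0,-0.35,0,1],[0,0,-0.36,0,1],[-0.5,0.05,0,-0.11,1],[-0.5,0.04,0,-0.11,1]]}}

```text
clock: 17.23
tcp_pos: [0.5301, 0.066, 0.1499]
tcp_rot: [[0.149, 0.989, 0.003], [0.989, -0.148, -0.001], [-0.0, 0.003, -1.0]]
contact_force: [0.3, -0.8, -3.0]
width: 0.259
gripper_force: 60.1
```

Call:
{"method": "drive_tool", "body": {"steps": [[-0.5,0.03,0,-0.11,1],[-0.5,0.03,0,-0.11,1],[-0.5,0.02,0,-0.11,1],[-0.51,0.02,0,-0.11,1],[-0.51,0.01,0,-0.12,1]]}}

```text
clock: 17.85
tcp_pos: [0.5082, -0.1864, 0.1492]
tcp_rot: [[0.092, 0.996, 0.001], [0.996, -0.092, -0.001], [-0.001, 0.001, -1.0]]
contact_force: [1.1, -0.7, -5.3]
width: 0.258
gripper_force: 60.1
```

Call:
{"method": "drive_tool", "body": {"steps": [[0,0,0,0,1],[0,0,0,0,1]]}}

```text
clock: 18.1
tcp_pos: [0.5082, -0.1845, 0.1489]
tcp_rot: [[0.094, 0.996, -0.0], [0.996, -0.094, 0.001], [0.001, -0.0, -1.0]]
contact_force: [-0.6, 0.0, -3.8]
width: 0.258
gripper_force: 60.0
```

```bash
python3 plan.py 508.6,-184.6,150,-5.3,1,0 508.6,-184.6,49,-5.3,1,0
```

```text
now 18.1 [ 508.2 -184.5  148.9] -5.4 F [-0.6  0.  -3.8] w 0.258 gf 60.0
[[0, 0, -0.01, -0.01, 1], [0, 0, 0.5, 0, 1], [0, 0, 0.51, 0, 1]]
end [ 508.2 -184.5   48.9] -5.3
```

Call:
{"method": "drive_tool", "body": {"steps": [[0,0,0.45,0,1],[0,0,0.3,0,1],[0,0,0.15,0,1],[0,0,0.08,0,1],[0,0,0.02,0,1]]}}

```text
clock: 18.73
tcp_pos: [0.509, -0.1844, 0.0496]
tcp_rot: [[0.092, 0.996, 0.001], [0.996, -0.092, -0.0], [-0.0, 0.001, -1.0]]
contact_force: [-0.1, 0.8, -3.7]
width: 0.258
gripper_force: 60.0
```

Call:
{"method": "drive_tool", "body": {"steps": [[0,0,0,0,0.1],[0,0,0,0,-0.25],[0,0,0,0,-0.25],[0,0,-0.3,0,-0.25],[0,0,-0.4,0,-0.25]]}}

```text
clock: 19.35
tcp_pos: [0.5077, -0.1843, 0.1195]
tcp_rot: [[0.093, 0.996, -0.002], [0.996, -0.093, 0.001], [0.001, -0.002, -1.0]]
contact_force: [0.6, -0.8, 0.2]
width: 0.627
gripper_force: 0.0
```

```bash
python3 plan.py 508.6,-184.6,150,-5.3,-0.25,0 600,165.5,150,-10,-0.25,2
```

```text
now 19.35 [ 507.7 -184.3  119.5] -5.3 F [ 0.6 -0.8  0.2] w 0.627 gf 0.0
[[0, 0.01, -0.31, 0, -0.25], [0.51, 0.08, 0, 0.11, -0.25], [0.51, 0.08, 0, 0.11, -0.25], [0.51, 0.07, 0, 0.11, -0.25], [0.51, 0.07, 0, 0.11, -0.25]]
[[0.51, 0.06, 0, 0.11, -0.25], [0.52, 0.05, 0, 0.11, -0.25], [0.52, 0.05, 0, 0.12, -0.25], [0, 0, 0, 0, -0.25], [0, 0, 0, 0, -0.25]]
end [600.  166.  150.5] -10.0
```

Call:
{"method": "drive_tool", "body": {"steps": [[0,0.01,-0.31,0,-0.25],[0.51,0.08,0,0.11,-0.25],[0.51,0.08,0,0.11,-0.25],[0.51,0.07,0,0.11,-0.25],[0.51,0.07,0,0.11,-0.25]]}}

```text
clock: 19.98
tcp_pos: [0.5621, 0.0163, 0.1509]
tcp_rot: [[0.139, 0.99, 0.001], [0.99, -0.139, -0.0], [-0.0, 0.001, -1.0]]
contact_force: [0.2, 0.8, 0.3]
width: 0.627
gripper_force: 0.0
```

Call:
{"method": "drive_tool", "body": {"steps": [[0.51,0.06,0,0.11,-0.25],[0.52,0.05,0,0.11,-0.25],[0.52,0.05,0,0.12,-0.25],[0,0,0,0,-0.25],[0,0,0,0,-0.25]]}}

```text
clock: 20.6
tcp_pos: [0.6005, 0.1656, 0.1503]
tcp_rot: [[0.173, 0.985, -0.0], [0.985, -0.173, -0.0], [-0.0, -0.0, -1.0]]
contact_force: [0.4, -0.2, -0.2]
width: 0.627
gripper_force: 0.0
```

```bash
python3 chk.py c3 bar_red bar_green; python3 plan.py 600,165.5,150,-10,-0.25,0 600,165.5,48,-10,-0.25,0
```

```text
bar_red 0.78 972 [ 509.  -186.5] [112.1  25.4] 85.3 in rack [-31.5  -0.8]
  tip [(array([-32.8,   0.3]), 39, 0.95), (array([165. , 418.1]), 14, 0.88)]
bar_red 0.95 763 [ 510.1 -184.7] [123.9  23.2] 84.6 in rack [-30.5   1.1]
  tip [(array([-32.1,   2. ]), 43, 0.97), (array([162.3, 416.7]), 8, 0.76)]
  tip [(array([ -9.5, 203.2]), 1, 0.73)]
bar_green 0.79 413 [601.7 163.4] [132.9  26.3] 80.2 in rack [ 28.5 356.2]
  tip [(array([ 26.6, 359.5]), 43, 0.67)]
now 21.1 [600.7 165.3 150.3] -10.0 F [-0.6  0.2  0.3] w 0.628 gf 0.0
[[0, -0.01, 0, 0, -0.25], [0, 0, 0.51, 0, -0.25], [0, 0, 0.51, 0, -0.25]]
end [599.7 165.5  48.3] -10.0
```

Red is seated, centred to within about 1 mm. Now green.

Call:
{"method": "drive_tool", "body": {"steps": [[0,0,0.4,0,-0.25],[0,0,0.3,0,-0.25],[0,0,0.2,0,-0.25],[0,0,0.12,0,-0.25],[0,0,0,0,1]]}}

```text
clock: 21.72
tcp_pos: [0.6004, 0.1657, 0.0478]
tcp_rot: [[0.173, 0.985, -0.001], [0.985, -0.173, -0.0], [-0.0, -0.001, -1.0]]
contact_force: [-0.6, -0.8, 0.1]
width: 0.425
gripper_force: 0.0
```

Call:
{"method": "drive_tool", "body": {"steps": [[0,0,0,0,1],[0,0,0,0,1],[0,0,0,0,1]]}}

```text
clock: 22.1
tcp_pos: [0.6012, 0.1658, 0.0493]
tcp_rot: [[0.174, 0.985, 0.002], [0.985, -0.174, 0.0], [0.0, 0.001, -1.0]]
contact_force: [-2.0, -0.2, 2.9]
width: 0.261
gripper_force: 58.8
```

```bash
python3 plan.py 600.5,165.5,100,-10,1,0 600.5,165.5,150,-10,1,0 444.9,-178.7,150,-5.3,1,2
```

```text
now 22.1 [601.2 165.8  49.3] -10.0 F [-2.  -0.2  2.9] w 0.261 gf 58.8
[[0, -0.01, -0.51, 0, 1], [0, 0, -0.5, 0, 1], [-0.52, -0.13, 0, -0.11, 1], [-0.52, -0.14, 0, -0.11, 1], [-0.52, -0.15, 0, -0.11, 1]]
[[-0.52, -0.15, 0, -0.11, 1], [-0.52, -0.16, 0, -0.11, 1], [-0.52, -0.16, 0, -0.12, 1], [-0.51, -0.17, 0, -0.11, 1], [0, 0, 0, 0, 1]]
[[0, 0, 0, 0, 1]]
end [ 444.7 -178.8  150.3] -5.3
```

Call:
{"method": "drive_tool", "body": {"steps": [[0,0,-0.3,0,1],[0,0,-0.35,0,1],[0,0,-0.36,0,1],[-0.52,-0.13,0,-0.11,1],[-0.52,-0.14,0,-0.11,1]]}}

```text
clock: 22.72
tcp_pos: [0.556, 0.067, 0.1496]
tcp_rot: [[0.148, 0.989, 0.001], [0.989, -0.148, -0.0], [-0.0, 0.001, -1.0]]
contact_force: [0.6, -0.4, -3.7]
width: 0.261
gripper_force: 59.5
```

Call:
{"method": "drive_tool", "body": {"steps": [[-0.52,-0.15,0,-0.11,1],[-0.52,-0.15,0,-0.11,1],[-0.52,-0.16,0,-0.11,1],[-0.52,-0.17,0,-0.12,1],[-0.51,-0.17,0,-0.11,1]]}}

```text
clock: 23.35
tcp_pos: [0.443, -0.1803, 0.1492]
tcp_rot: [[0.092, 0.996, 0.0], [0.996, -0.092, -0.0], [-0.0, 0.0, -1.0]]
contact_force: [1.3, 0.3, -4.1]
width: 0.261
gripper_force: 59.5
```

Call:
{"method": "drive_tool", "body": {"steps": [[0,0,0,0,1],[0,0,0,0,1]]}}

```text
clock: 23.6
tcp_pos: [0.4439, -0.1788, 0.1491]
tcp_rot: [[0.094, 0.996, -0.0], [0.996, -0.094, 0.001], [0.001, -0.0, -1.0]]
contact_force: [1.0, 0.7, -3.8]
width: 0.262
gripper_force: 59.4
```

```bash
python3 plan.py 444.9,-178.7,150,-5.3,1,0 444.9,-178.7,49,-5.3,1,0
```

```text
now 23.6 [ 443.9 -178.8  149.1] -5.4 F [ 1.   0.7 -3.8] w 0.262 gf 59.4
[[0, 0.01, -0.01, -0.01, 1], [0, 0, 0.51, 0, 1], [0, 0, 0.5, 0, 1]]
end [ 444.9 -178.9   49.1] -5.3
```

Call:
{"method": "drive_tool", "body": {"steps": [[0,0.01,0.45,0,1],[0,0,0.3,0,1],[0,0,0.15,0,1],[0,0,0.08,0,1],[0,0,0.02,0,1]]}}

```text
clock: 24.22
tcp_pos: [0.4455, -0.1786, 0.0496]
tcp_rot: [[0.092, 0.996, -0.0], [0.996, -0.092, 0.0], [0.0, -0.0, -1.0]]
contact_force: [-3.3, 4.0, 7.6]
width: 0.26
gripper_force: 60.4
```

Call:
{"method": "drive_tool", "body": {"steps": [[0,0,0,0,0.1],[0,0,0,0,-0.25],[0,0,0,0,-0.25],[0,0,-0.3,0,-0.25],[0,0,-0.4,0,-0.25]]}}

```text
clock: 24.85
tcp_pos: [0.4444, -0.1788, 0.1195]
tcp_rot: [[0.093, 0.996, -0.002], [0.996, -0.093, 0.001], [0.001, -0.002, -1.0]]
contact_force: [-0.5, -0.6, 0.6]
width: 0.624
gripper_force: 0.0
```

```bash
python3 -c "
from bench import manip;print(manip.sense()['joints'].round(2))"; python3 plan.py 444.9,-178.7,150,-5.3,-0.25,0 549,12.5,150,-82.8,-0.25,2
```

```text
[-0.63  0.15  1.95 -0.    1.04 -0.54]
now 24.85 [ 444.4 -178.8  119.5] -5.3 F [-0.5 -0.6  0.6] w 0.624 gf 0.0
[[0, 0, -0.3, 0, -0.25], [0.14, 0.06, 0, 0.92, -0.25], [0.15, 0.05, 0, 0.92, -0.25], [0.15, 0.03, 0, 0.92, -0.25], [0.15, 0.02, 0, 0.92, -0.25]]
[[0.16, 0, 0, 0.92, -0.25], [0.16, -0.01, 0, 0.92, -0.25], [0.15, -0.03, 0, 0.92, -0.25], [0.15, -0.04, 0, 0.92, -0.25], [0.15, -0.05, 0, 0.93, -0.25]]
[[0.14, -0.07, 0, 0.92, -0.25], [0.13, -0.08, 0, 0.93, -0.25], [0.12, -0.1, 0, 0.92, -0.25], [0.12, -0.11, 0, 0.93, -0.25], [0.1, -0.11, 0, 0.92, -0.25]]
[[0, 0, 0, 0, -0.25], [0, 0, 0, 0, -0.25]]
end [549.   12.3 149.5] -82.8
```

Call:
{"method": "drive_tool", "body": {"steps": [[0,0,-0.3,0,-0.25],[0.14,0.06,0,0.92,-0.25],[0.15,0.05,0,0.92,-0.25],[0.15,0.03,0,0.92,-0.25],[0.15,0.02,0,0.92,-0.25]]}}

```text
clock: 25.48
tcp_pos: [0.475, -0.1249, 0.1497]
tcp_rot: [[0.463, 0.886, 0.001], [0.886, -0.463, -0.0], [-0.0, 0.001, -1.0]]
contact_force: [-0.3, 0.1, 0.4]
width: 0.623
gripper_force: 0.0
```

Call:
{"method": "drive_tool", "body": {"steps": [[0.16,0,0,0.92,-0.25],[0.16,-0.01,0,0.92,-0.25],[0.15,-0.03,0,0.92,-0.25],[0.15,-0.04,0,0.92,-0.25],[0.15,-0.05,0,0.93,-0.25]]}}

```text
clock: 26.1
tcp_pos: [0.5129, -0.056, 0.1496]
tcp_rot: [[0.822, 0.57, 0.001], [0.57, -0.822, -0.0], [0.0, 0.001, -1.0]]
contact_force: [0.0, -0.7, -0.2]
width: 0.628
gripper_force: 0.0
```

Call:
{"method": "drive_tool", "body": {"steps": [[0.14,-0.07,0,0.92,-0.25],[0.13,-0.08,0,0.93,-0.25],[0.12,-0.1,0,0.92,-0.25],[0.12,-0.11,0,0.93,-0.25],[0.1,-0.11,0,0.92,-0.25]]}}

```text
clock: 26.72
tcp_pos: [0.55, 0.0123, 0.1496]
tcp_rot: [[0.992, 0.123, 0.001], [0.123, -0.992, -0.0], [0.001, 0.0, -1.0]]
contact_force: [-0.6, -1.3, 0.3]
width: 0.624
gripper_force: 0.0
```

```bash
python3 chk.py c4 bar_blue bar_yellow bar_red bar_green; python3 plan.py 549,12.5,150,-82.8,-0.25,1; python3 - <<'E'
from h import *
p=optics.capture("side"); cv2.imwrite("pics/k0.png",cv2.resize(p["pixels"][110:340,140:400,::-1],None,fx=2.5,fy=2.5))
for d in spotter.tip_of(p,"keeper"): print(d)
E
```

```text
bar_blue 0.63 929 [ 636.8 -201.2] [111.5  26.9] 85.0 in rack [97.2 -3.6]
  tip [(array([93.7, -3. ]), 44, 0.79)]
bar_blue 0.95 862 [ 637.4 -201. ] [128.5  26.8] 83.7 in rack [97.7 -3.4]
  tip [(array([95.8, -1.5]), 46, 0.69)]
bar_yellow 0.87 925 [ 573.  -188.7] [111.7  24.7] 84.7 in rack [32.5  2.9]
  tip [(array([28.5,  6.1]), 46, 0.57)]
bar_yellow 0.95 740 [ 573.7 -187.5] [126.8  24.1] 84.3 in rack [33.1  4.2]
  tip [(array([29.4, -2.1]), 40, 0.58), (array([-95.4,   2.6]), 40, 0.55)]
bar_red 0.79 954 [ 509.5 -187.4] [110.7  26. ] 84.3 in rack [-30.9  -1.7]
bar_red 0.57 912 [ 636.4 -201.1] [111.2  26.7] 86.2 in rack [96.7 -3.6]
  tip [(array([233.2,  24.8]), 12, 0.9), (array([162.8, 420.3]), 11, 0.75)]
bar_red 0.82 825 [ 510.  -185.7] [126.1  26.6] 84.7 in rack [-30.5   0.1]
  tip [(array([231.5,  25.7]), 14, 0.93), (array([162.9, 416.9]), 10, 0.81)]
bar_green 0.95 971 [ 444.9 -181.3] [112.2  24.7] 85.1 in rack [-95.8  -1.6]
bar_green 0.63 968 [ 509.2 -186.7] [112.   25.7] 85.1 in rack [-31.2  -1. ]
  tip [(array([-96.7,   0.9]), 37, 0.65)]
bar_green 0.92 841 [ 445.3 -179.5] [125.6  26.2] 85.0 in rack [-95.5   0.3]
  tip [(array([-93.6,   4.3]), 38, 0.79)]
now 27.62 [549.6  12.  149.3] -82.8 F [ 0.8  0.2 -0.3] w 0.627 gf 0.0
[[-0.01, -0.01, -0.01, 0.01, -0.25], [0, 0, 0, 0, -0.25]]
end [548.5  12.8 150.3] -82.8
{'position': [0.5507, 0.0134, -0.0006], 'score': 0.74}
```

View pics/k0.png

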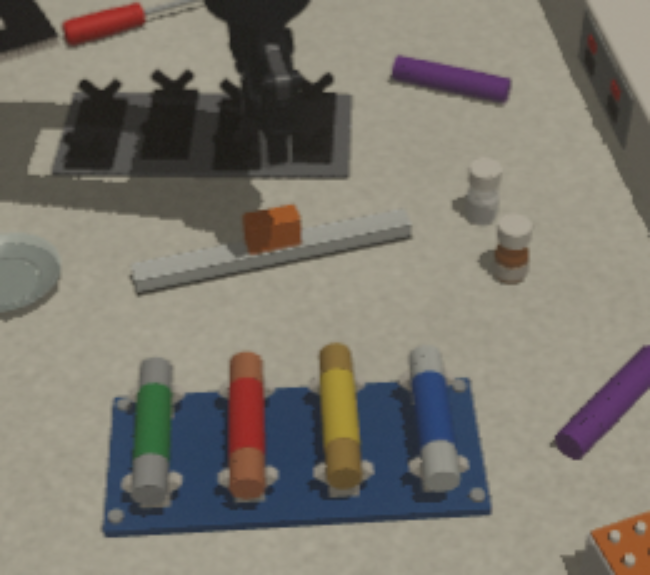

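Side view: green, red, yellow and blue lie seated from near to far (crop (152,430), (246,425), (340,415), (435,420)). The keeper is still on the bench, block at (272,228), below the gripper. I'll grip it now.

Call:
{"method": "drive_tool", "body": {"steps": [[0,0,0.4,0,-0.25],[0,0,0.3,0,-0.25],[0,0,0.25,0,-0.25],[0,0,0.12,0,-0.25],[0,0,0,0,1]]}}

```text
clock: 28.35
tcp_pos: [0.5491, 0.0121, 0.0417]
tcp_rot: [[0.992, 0.126, -0.001], [0.126, -0.992, 0.0], [-0.001, -0.0, -1.0]]
contact_force: [0.1, -0.0, -0.1]
width: 0.427
gripper_force: 0.0
```

Call:
{"method": "drive_tool", "body": {"steps": [[0,0,0,0,1],[0,0,0,0,1],[0,0,0,0,1],[0,0,0,0,1]]}}

```text
clock: 28.85
tcp_pos: [0.5505, 0.0119, 0.0434]
tcp_rot: [[0.992, 0.126, 0.002], [0.126, -0.992, -0.0], [0.002, 0.001, -1.0]]
contact_force: [-1.6, 0.9, 6.2]
width: 0.222
gripper_force: 59.8
```

```bash
python3 plan.py 549,12.5,90,-82.8,1,0 549,12.5,140,-82.8,1,0 540.4,-188.6,140,-95.3,1,2
```

```text
now 28.85 [550.5  11.9  43.4] -82.8 F [-1.6  0.9  6.2] w 0.222 gf 59.8
[[-0.01, -0.01, -0.47, 0.01, 1], [0, 0, -0.5, 0, 1], [-0.09, 0.5, 0, 0.52, 1], [-0.06, 0.5, 0, 0.52, 1], [-0.03, 0.5, 0, 0.52, 1]]
[[0, 0.5, 0, 0.52, 1], [0, 0, 0, 0, 1], [0, 0, 0, 0, 1]]
end [ 540.1 -188.3  140.4] -95.3
```

Call:
{"method": "drive_tool", "body": {"steps": [[0,0,-0.3,0,1],[0,0,-0.35,0,1],[0,0,-0.32,0,1],[-0.1,0.4,0,0.42,1],[-0.07,0.4,0,0.42,1]]}}

```text
clock: 29.48
tcp_pos: [0.5406, -0.0699, 0.1394]
tcp_rot: [[0.999, 0.038, 0.0], [0.038, -0.999, -0.0], [0.0, 0.0, -1.0]]
contact_force: [0.4, 0.5, -3.9]
width: 0.228
gripper_force: 59.4
```

Call:
{"method": "drive_tool", "body": {"steps": [[-0.04,0.4,0,0.42,1],[-0.02,0.4,0,0.42,1],[0,0.4,0,0.42,1],[0,0,0,0,1],[0,0,0,0,1]]}}

```text
clock: 30.1
tcp_pos: [0.5337, -0.189, 0.1386]
tcp_rot: [[0.996, -0.094, -0.001], [-0.094, -0.996, 0.001], [-0.001, -0.001, -1.0]]
contact_force: [0.1, -0.4, -2.5]
width: 0.222
gripper_force: 59.6
```

```bash
python3 plan.py 540.4,-188.6,140,-95.3,1,0; python3 - <<'E'
from h import *
c=np.array([540.4,-188.6]);a=np.radians(-5.3);Rr=np.array([[np.cos(a),np.sin(a)],[-np.sin(a),np.cos(a)]])
T=optics.capture("top");S=optics.capture("side")
for p in(T,S):
    for d in spotter.masks_of(p,"keeper"):
        q=prect(p,d["pixels"],.113); print(round(d["score"],2),d["pixels"].sum(),*q,(Rr@(q[0]-c)).round(1))
    for d in spotter.tip_of(p,"keeper"): print(d)
cv2.imwrite("pics/k1.png",cv2.resize(S["pixels"][130:360,120:400,::-1],None,fx=2.5,fy=2.5))
E
```

```text
now 30.1 [ 533.7 -189.   138.6] -95.4 F [ 0.1 -0.4 -2.5] w 0.222 gf 59.6
[[0.07, -0.01, -0.01, -0.01, 1]]
end [ 540.7 -188.7  139.6] -95.3
0.71 684 [ 604.3 -193.5] [87.6 24.9] -5.9 [64.1  1. ]
0.8 2293 [ 534.1 -183.6] [231.2  61.7] -5.5 [-6.7  4.4]
{'position': [0.5362, -0.189, 0.0956], 'score': 0.77}
```

View pics/k1.png

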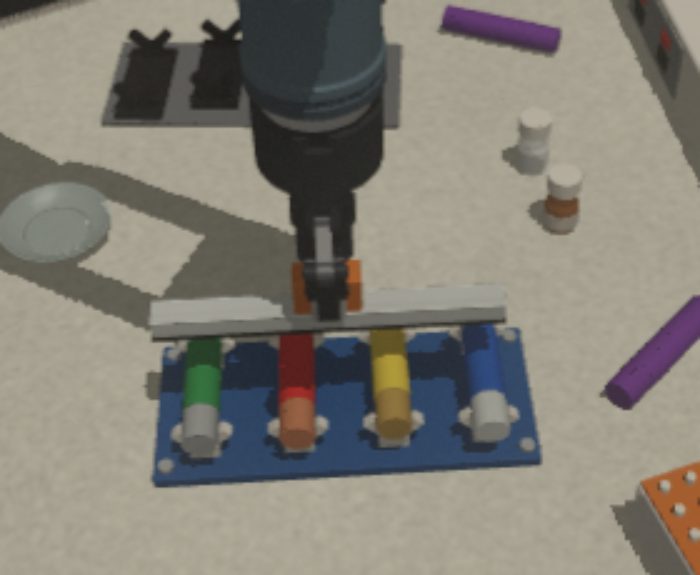

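The keeper hangs level over the row, about 7 mm short along the rack's x, as both the end point and the TCP show. I'll correct that and lower it.

Call:
{"method": "drive_tool", "body": {"steps": [[0.07,0,0,0,1],[0,0,0.15,0,1],[0,0,0.15,0,1],[0,0,0.06,0,1],[0,0,0.03,0,1]]}}

```text
clock: 31.02
tcp_pos: [0.5408, -0.1899, 0.0993]
tcp_rot: [[0.996, -0.094, -0.001], [-0.094, -0.996, 0.001], [-0.001, -0.001, -1.0]]
contact_force: [-0.1, -0.5, -2.9]
width: 0.226
gripper_force: 59.6
```

Call:
{"method": "drive_tool", "body": {"steps": [[0,0,0.01,0,1],[0,0,0.01,0,1],[0,0,0,0,1]]}}

```text
clock: 31.4
tcp_pos: [0.5415, -0.1902, 0.0986]
tcp_rot: [[0.996, -0.094, 0.0], [-0.094, -0.996, -0.0], [0.0, 0.0, -1.0]]
contact_force: [-0.6, 0.1, -4.3]
width: 0.226
gripper_force: 59.6
```

Call:
{"method": "drive_tool", "body": {"steps": [[0,0,0.01,0,1],[0,0,0.01,0,1],[0,0,0,0,1]]}}

```text
clock: 31.78
tcp_pos: [0.5415, -0.1902, 0.0972]
tcp_rot: [[0.996, -0.093, 0.0], [-0.093, -0.996, -0.0], [0.0, 0.0, -1.0]]
contact_force: [-2.0, 1.8, 5.6]
width: 0.224
gripper_force: 60.7
```

Contact: the load is off the gripper. I'll release and retract straight up.

Call:
{"method": "drive_tool", "body": {"steps": [[0,0,0,0,0.3],[0,0,0,0,-0.1],[0,0,0,0,-0.25],[0,0,0,0,-0.25],[0,0,-0.2,0,-0.25]]}}

```text
clock: 32.4
tcp_pos: [0.54, -0.1894, 0.1148]
tcp_rot: [[0.996, -0.094, -0.003], [-0.094, -0.996, 0.002], [-0.003, -0.002, -1.0]]
contact_force: [0.9, 0.0, -0.5]
width: 0.629
gripper_force: 0.0
```

Call:
{"method": "drive_tool", "body": {"steps": [[0,0,-0.3,0,-0.25],[0,0,-0.4,0,-0.25],[0,-0.4,-0.3,0,-0.25],[0,-0.5,-0.1,0,-0.25],[0,-0.5,0,0,-0.25]]}}

```text
clock: 33.02
tcp_pos: [0.5552, -0.0498, 0.2279]
tcp_rot: [[0.996, -0.094, 0.003], [-0.094, -0.996, -0.001], [0.003, 0.001, -1.0]]
contact_force: [0.4, -0.0, -0.3]
width: 0.622
gripper_force: 0.0
```

Call:
{"method": "drive_tool", "body": {"steps": [[0,-0.5,0,0,-0.25],[0,-0.5,0,0,-0.25],[0,-0.5,0,0,-0.25],[0,0,0,0,-0.25],[0,0,0,0,-0.25]]}}

```text
clock: 33.65
tcp_pos: [0.5683, 0.0985, 0.2261]
tcp_rot: [[0.996, -0.093, -0.0], [-0.093, -0.996, -0.0], [-0.0, 0.001, -1.0]]
contact_force: [0.4, -0.1, -0.0]
width: 0.622
gripper_force: 0.0
```

```bash
python3 - <<'E'
from h import *
c=np.array([540.4,-188.6]);a=np.radians(-5.3);Rr=np.array([[np.cos(a),np.sin(a)],[-np.sin(a),np.cos(a)]])
T=optics.capture("top");S=optics.capture("side")
ct=[]
for p in(T,S):
    for d in spotter.masks_of(p,"keeper"):
        q=prect(p,d["pixels"],.072); print(round(d["score"],2),d["pixels"].sum(),*q,(Rr@(q[0]-c)).round(1))
    for d in spotter.tip_of(p,"keeper"): print((Rr@(np.array(d["position"])[:2]*1000-c)).round(1),d)
cv2.imwrite("pics/f.png",np.hstack([cv2.resize(S["pixels"][200:360,150:360,::-1],(420,400)),cv2.resize(T["pixels"][160:340,310:430,::-1],(300,400))]))
E
```

```text
0.65 2109 [ 541.1 -191.4] [229.7  30.7] -5.2 [ 1.  -2.7]
[ 1.7 -1.6] {'position': [0.5419, -0.1903, 0.0569], 'score': 0.97}
0.72 2345 [ 542.6 -185.5] [228.9  58.1] -6.5 [1.9 3.3]
[ 5.3 -2.3] {'position': [0.5455, -0.1914, 0.0515], 'score': 0.84}
```

View pics/f.png

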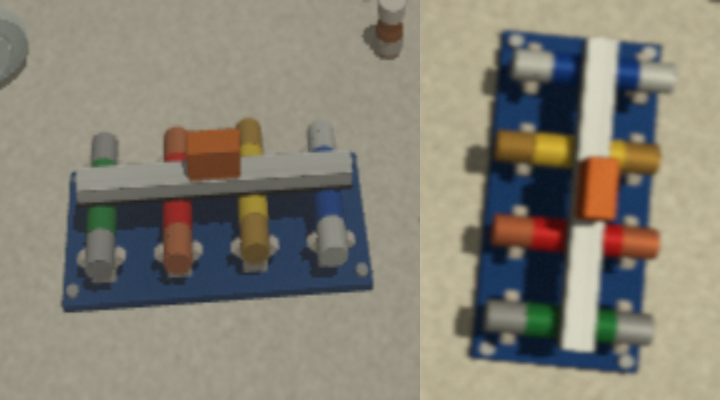

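The picture shows the keeper lying across all four seated bars, block at about (213,155) in the side half and (600,188) in the top half. It is centred within about 3 mm and aligned with the row, and the arm is clear. I'm handing in.

```bash
python3 -c "
from bench import manip
print(manip.job_done())"
```

```text
the job is handed in; nothing more can be done
None
```

The job is handed in: in the last pictures the four bars lie in the rack in reverse order (green, red, yellow, blue from near to far) with the keeper across them, centred within about 3 mm, at about 34 s on the clock; the judge returned no verdict.

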